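Index the sample carousel and cover the open sieve cup

TASK

Turn the sample carousel until its one open grey sieve cup stands squarely at the yellow pointer on the stand. Only then take the loose blue cover from the bench and set it gently on that cup, not dropped, so that it sits fully home, level, with the cup still at the pointer. Leave the brick, the ruler and the brush where they are.

Things in the scene. Friction and masses are not known exactly. Their poses are not given: they have to be found in the camera images.
- stand: Fixed stand of the carousel, a dark steel disc 220 mm across and 18 mm high. Origin: on the carousel's vertical turning axis, at bench level. Its own -x axis points from the turning axis to the yellow pointer, a 28 mm square block turned cornerwise, at 150 mm from the axis, top 48 mm above the bench.
- carousel (a joint): Turning angle of the carousel in rad, positive counter-clockwise seen from above; turns 3.1 rad either way and stays where it is left (friction about 0.2 N m, some 2 N at the post). 0: the open cup is exactly at the pointer.
- disc_top (a point): Centre of the top of the carousel's aluminium disc, on the turning axis, 32 mm above the bench. The disc, 250 mm across, carries, all fixed to it: the open grey cup, the red post opposite, and two grey cups already closed with blue covers (80 mm from the turning axis, 80 degrees either side of the post, black knobs up to 121 mm above the bench).
- post_top (a point): Centre of the top of the red upright post by which the carousel is turned: a round bar 16 mm in diameter, 75 mm tall, its top 107 mm above the bench, 100 mm from the turning axis, diametrically opposite the open cup. It can be pinched or pushed.
- cup_mouth (a point): Centre of the mouth of the open grey plastic sieve cup, at the height of its rim (82 mm above the bench), 80 mm from the turning axis. The cup is 50 mm high, 76 mm across outside at the rim, wall 4 mm, so the mouth is 68 mm wide; dark dots show on its floor. It is fixed to the carousel.
- load_mark (a point): The loading point: where the centre of the open cup's mouth must be, in line with the yellow pointer, 80 mm from the turning axis and at rim height. Fixed to the stand.
- cover: The loose blue cover, lying right way up on the bench, 80 to 170 g: a flange disc 84 mm across and 5 mm thick with, beneath it, a boss 58 mm across and 6 mm deep (chamfered 2 mm) that enters the cup's mouth. Origin: centre of the boss's underside, z up; the flange's top is 11 mm above it. Seated, the flange rests on the rim and the origin is 6 mm below the cup's mouth.
- knob_top (a point): Centre of the top of the loose cover's black round knob, by which it is held: 24 mm in diameter, 34 mm tall above the flange; this point is 45 mm above the cover's origin.
- brick: Red cored brick, 215 x 102 x 65 mm with three 36 mm holes, long side along its x; origin at the centre of its underside. A bystander.
- ruler: Steel ruler, 300 x 30 x 2 mm, long side along its x; origin at the centre of its underside. A bystander.
- brush: Hand brush lying on the bench along its own x. A bystander.

How it is judged:
On the way, in this order (a step that is already met when the one before it is completed fails the run):
1. the open cup has been turned to the pointer while the cover is still off it (horizontal distance between cup_mouth and load_mark below 0.016 m and distance between cover and cup_mouth above 0.05 m), for 0.2 s.
2. the cover sits seated and level on the open cup (horizontal distance between cover and cup_mouth below 0.008 m and z of cover in the frame of cup_mouth between -0.009 and -0.0025 m and angle between cover's own z axis and vertical below 0.05 rad), for 0.2 s.
At the end, for the whole second after the job is handed in: The open cup's centre is within 16 mm of the loading point; the cover is centred on the cup within 8 mm, tilted less than 0.05 rad, its origin 2.5 to 9 mm below the rim (6 mm is fully home); cover and carousel at rest (all of step 2 and horizontal distance between cup_mouth and load_mark below 0.016 m and linear speed of cover below 0.02 m/s and velocity of joint carousel between -0.05 and 0.05 rad/s); the robot touches nothing.
It fails at once if the cover is dropped or slammed onto the cup (faster than 0.5 m/s within 80 mm of its mouth) (distance between cover and cup_mouth below 0.08 m and linear speed of cover above 0.5 m/s).
It fails at once if the brick is shifted by more than 20 mm (distance of brick from where it was at the start of the episode above 0.02 m).
It fails at once if the ruler is shifted by more than 30 mm (distance of ruler from where it was at the start of the episode above 0.03 m).
It fails at once if the brush is shifted by more than 30 mm (distance of brush from where it was at the start of the episode above 0.03 m).
It also fails if it takes over 56 s, if anything falls off the work surface, if the arm or the gripper's body presses on something with over 40 N, if the wrist force passes 120 N, or if a joint passes its speed limit or range.

ROBOT

A 7-joint arm with a two-finger parallel gripper is mounted at the origin on the work surface. World frame = base frame: x ahead of the robot, y to its left, z up, the work surface at z = 0. Lengths are in m, angles in rad, forces in N, time in s.
With the tool pointing down it reaches from about 0.425 to 0.925 m from the base axis. Payload 6.8 kg.
Tool frame: the origin (TCP) lies between the finger pads; the fingertips stand 17 mm ahead of it and the grasp point (between the pads) lies 2 mm behind it; z points along the fingers, x is the direction in which the jaws open and shut, and the axes are right-handed (so a half turn about z gives the same grasp; the last joint's range is limited). The gripper opens to 85 mm and grips with 20 to 120 N. Pads are 22 mm wide; open, the fingers measure 114 mm over their backs; the gripper's body (76 mm by 85 mm) begins 54 mm behind the grasp point. The pads swing forward as they close: fully open they stand 13 mm farther back than shut.
Start: joints at [-1.211, 0.477, 0.022, 1.555, -0.011, 1.109, -0.083], TCP at [0.304, 0.602, 0.248] pointing down, gripper open.
Joint ranges: [-2.96, 2.96], [-0.34, 2.1], [-1.41, 1.46], [0.24, 2.44], [-1.37, 4.51], [0.17, 1.92], [-2.96, 2.96]. Speed limits (rad/s): [2.39, 2.39, 3.14, 3.14, 3.14, 3.14, 3.14].

INTERFACE

Orientations are given as a unit quaternion [w, x, y, z].
In Python, from station import readout, read_camera, get_calibration, bot, models gives the robot as it stands.
- The arm moves only by the tool carry_out, never from a script. Its argument "deltas" is a list of rows, each a list of 2 entries, a list of its own where there are three numbers: the shift along the tool's x, y, z in cm, then the turn about the tool's z in degrees. A call has 1 to 10 rows; each row is the pose to reach, as a shift and turn from the pose measured when the call began, along the tool's axes at that moment; what a row does not reach only later rows make up. A row lasts 1/8 s, in which the tool goes at most 62.5 mm and 10.7 degrees, less where a joint would pass 70% of its speed; a pose out of reach is approached as far as the arm can. A call with a gripper value outside its range is refused whole. "hand" is the opening, from 0 (shut) to 1 (fully open), set as the call begins (left out, the last holds). The fingers move at their own pace and stop on an object; "newtons" is the grip in N (left out, the last holds). Time passes only in rows, so rows that repeat a pose let the fingers close. It gives the time, the measured TCP pose, the force and the opening at its end, in the units of the state.
- readout.get_obs(): the state, without advancing time (a new reading comes with each control period).
- read_camera(name): name is "side" or "top" or "wrist"; returns the picture (480x640x3 uint8, red, green, blue); there is no depth.
- get_calibration(name): a dict with "fov_y" (degrees; the focal length in pixels is half the picture's height over the tangent of half this angle, whatever the lens; pixels are square), "cx", "cy" (the principal point, pixels), "world_from_camera" (4x4, takes a point from camera to world coordinates). Camera axes: x right, y down, z forward; pixel columns grow to the right and rows downward; lengths in m; the calibration is good to about 2 mm. A picture is of the moment at which its call begins: read the wrist's pose just before it. get_calibration takes no time and is no camera call; for the wrist camera it gives the pose at the moment of the call.
- bot.hand_in(): hands the job in, once; it reports no verdict.
Trained networks look in the newest picture that a camera, given by its name, has taken for a name from the list of things; names that differ only in an ending like _2 or _b are one class to them, and where a whole thing is asked for, a point or a joint stands for the part that bears it (a point fixed in the world has none). Each returns a list of dicts, best first, with "score" (0 to 1); they miss things now and then, are a little off and sometimes report something else, mostly with a low value. They report only what shows in the picture. A call takes as long as a camera call.
- models.spot_in(query, camera): "centre" ([row, column] in pixels, amid what is visible of it).
The state is a dict: "t": time; "q": joint angles; "joint_vel": joint speeds; "joint_torque": joint torques, N m; "eef_pos": TCP position; "tool_rot": TCP orientation; "contact_force": force on the tool from outside, world axes, zero at the start; "torque": the same for the moment, N m; "gripper_width": opening from 0.0 (shut) to 1.0 (fully open).
Only numpy, scipy, OpenCV 4.12 (cv2) and the standard library are available. Lean on these libraries where they do the work, as an engineer would, in place of code of your own. Each camera call takes 0.05 s, during which the arm holds its last target. There are 200 camera calls.

## Working session

There is one attempt and no reset: what is moved stays moved. The work goes in short steps, Python scripts to look and compute and a tool call to move; the robot and the scene stay as the last step left them, time stands still between calls to the robot, and variables do not carry over. Pictures are saved under pics/ and viewed, about 8 in all and at most 12, crops included, and the job is handed in when it is done.

Besides the shell and the picture viewer there is one more tool, called after "Emit:" by a JSON object that holds its "op" and its "data". carry_out: Moves the arm, as the interface text tells. Its arguments: {"type":"object","properties":{"deltas":{"type":"array"},"hand":{"type":"number"},"newtons":{"type":"number"}},"required":["deltas"]}

```bash
mkdir -p pics; cat > h.py <<'E'
import numpy as np, cv2
from station import readout, read_camera, get_calibration, bot, models
def proj(cam,p,c=None):
    c=c or get_calibration(cam); T=np.linalg.inv(np.array(c["world_from_camera"]))
    q=T[:3,:3]@np.array(p)+T[:3,3]; f=240/np.tan(np.radians(c["fov_y"])/2)
    return c["cx"]+f*q[0]/q[2], c["cy"]+f*q[1]/q[2]
def ray(cam,rc,z,c=None):
    c=c or get_calibration(cam); T=np.array(c["world_from_camera"]); f=240/np.tan(np.radians(c["fov_y"])/2)
    d=T[:3,:3]@np.array([(rc[1]-c["cx"])/f,(rc[0]-c["cy"])/f,1]); o=T[:3,3]
    return o+d*(z-o[2])/d[2]
def save(cam,name):
    im=read_camera(cam); cv2.imwrite(f"pics/{name}.png",im[:,:,::-1]); return im
E
python3 - <<'E'
from h import *
print(readout.get_obs())
save("top","top0"); c=get_calibration("top"); print(c)
for n,z in [("stand",.03),("carousel",.032),("post_top",.107),("cup_mouth",.082),("cover",.011),("knob_top",.045),("brick",.065),("ruler",.002),("brush",.02)]:
    for r in models.spot_in(n,"top")[:3]: print(n,np.round(r["centre"],1),round(r["score"],2),ray("top",r["centre"],z).round(3))
save("side","side0")
E
```

```text
{'t': 0.0, 'q': array([-1.21113437,  0.47779432,  0.02234887,  1.55642478, -0.01148789,
        1.10932265, -0.083098  ]), 'joint_vel': array([-0.00031509, -0.00121627,  0.00097614,  0.0003221 ,  0.00058775,
       -0.00073515,  0.00038842]), 'joint_torque': array([ 7.70651550e-04, -5.96467388e+01,  1.60809863e+00, -2.81205279e+01,
        1.24327355e-02,  9.34716052e-03, -2.68665900e-05]), 'eef_pos': array([0.30411931, 0.60198709, 0.24734102]), 'tool_rot': array([ 5.39321358e-04,  8.51724630e-01,  5.23988861e-01, -7.33422725e-04]), 'contact_force': array([ 0.82735025,  0.03131126, -0.69375687]), 'torque': array([0.03896797, 0.00962188, 0.01157609]), 'gripper_width': 1.00169256338773}
{'fov_y': 49.56894558534176, 'cx': 316.33225908638093, 'cy': 243.31097715859198, 'world_from_camera': array([[ 2.57843995e-02, -9.75178128e-01,  2.19915402e-01,
         2.91337238e-01],
       [-9.99667432e-01, -2.52487705e-02,  5.24645275e-03,
        -3.46185888e-02],
       [ 4.36367538e-04, -2.19977542e-01, -9.75504839e-01,
         1.30580440e+00],
       [ 0.00000000e+00,  0.00000000e+00,  0.00000000e+00,
         1.00000000e+00]])}
stand [236.6 255.9] 0.59 [0.592 0.125 0.03 ]
stand [233.6 253.7] 0.3 [0.6   0.131 0.03 ]
carousel [233.3 255.4] 0.89 [0.6   0.127 0.032]
post_top [236.2 255.3] 0.92 [0.575 0.117 0.107]
cup_mouth [234.2 253.3] 0.7 [0.586 0.125 0.082]
cover [289.8 399.5] 0.65 [ 0.469 -0.239  0.011]
knob_top [288.7 399.3] 0.76 [ 0.467 -0.233  0.045]
brick [197.3 440.6] 0.65 [ 0.697 -0.335  0.065]
ruler [252.6 141.5] 0.59 [0.549 0.419 0.002]
brush [284.9 499.1] 0.97 [ 0.487 -0.486  0.02 ]
```

View pics/top0.png

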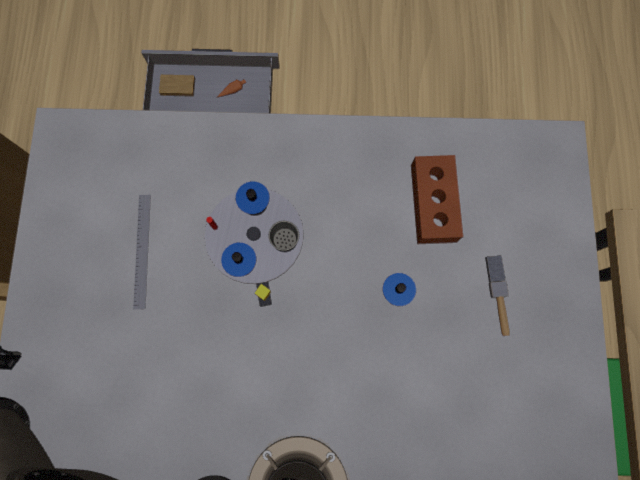

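View pics/side0.png

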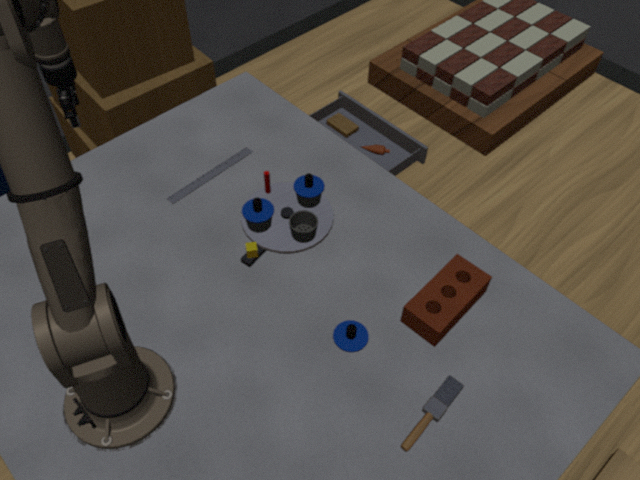

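The top view shows the carousel hub at about (col 254, row 234), the red post at (211,222), the open cup at (284,236), the yellow pointer at (263,292) and the loose cover at (399,290). The side view agrees. I'll refine these by colour.

```bash
cat > m.py <<'E'
from h import *
def comps(im,lo,hi,amin=15):
    hsv=cv2.cvtColor(im,cv2.COLOR_RGB2HSV); m=cv2.inRange(hsv,lo,hi)
    n,l,s,c=cv2.connectedComponentsWithStats(m)
    return [(s[i].tolist(),c[i].round(1),l==i) for i in range(1,n) if s[i][4]>=amin]
E
python3 - <<'E'
from m import *
im=cv2.imread("pics/top0.png")[:,:,::-1].copy()
for nm,lo,hi,z in [("yel",(22,120,90),(35,255,255),.048),("red",(0,200,70),(4,255,255),.107),("blue",(100,120,50),(125,255,255),.011)]:
    for s,c,_ in comps(im,lo,hi): print(nm,s,c,ray("top",c[::-1],z).round(4), ray("top",c[::-1],.087).round(4))
cv2.imwrite("pics/crop0.png",cv2.resize(im[170:310,190:320][:,:,::-1],None,fx=5,fy=5,interpolation=cv2.INTER_CUBIC)[:600])
print(get_calibration("wrist"))
E
```

```text
yel [255, 284, 15, 16, 144] [262.  291.5] [0.4515 0.101  0.048 ] [0.4465 0.0968 0.087 ]
red [207, 218, 9, 11, 30] [210.5 221.8] [0.6077 0.2257 0.107 ] [0.6129 0.23   0.087 ]
blue [236, 182, 33, 32, 763] [252.2 197.8] [0.7004 0.1425 0.011 ] [0.6764 0.1321 0.087 ]
blue [221, 243, 35, 33, 824] [238.4 259.3] [0.5366 0.1688 0.011 ] [0.5222 0.1569 0.087 ]
blue [383, 273, 33, 33, 765] [398.7 289.1] [ 0.4711 -0.2369  0.011 ] [ 0.4605 -0.225   0.087 ]
{'fov_y': 60.47369374302455, 'cx': 324.53885255585016, 'cy': 241.1831974438807, 'world_from_camera': array([[ 4.50927412e-01,  8.54531795e-01,  2.57759347e-01,
         2.37923593e-01],
       [ 8.92560588e-01, -4.31797541e-01, -1.29947990e-01,
         6.34329876e-01],
       [ 2.55162749e-04,  2.88662945e-01, -9.57430749e-01,
         3.72621612e-01],
       [ 0.00000000e+00,  0.00000000e+00,  0.00000000e+00,
         1.00000000e+00]])}
```

View pics/crop0.png

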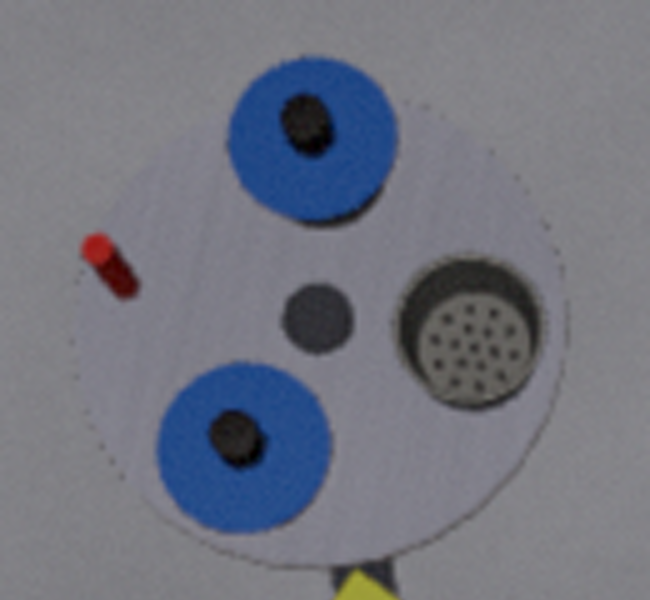

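```bash
python3 - <<'E'
from m import *
f=lambda u,v,z: ray("top",(170+v/5-.4,190+u/5-.4),z)
post=f(97,249,.107);hub=f(318,318,.034);cup=f(469,333,.082);disc=f(321,330,.032)
b=[ray("top",(197.8,252.2),.087),ray("top",(259.3,238.4),.087)]
yel=ray("top",(291.5,262),.048)
for n,p in dict(post=post,hub=hub,cup=cup,disc=disc,yel=yel).items(): print(n,p.round(4))
ax=post+(cup-post)*100/180; print("axis from post-cup",ax.round(4), np.linalg.norm((post-cup)[:2]))
for b_ in b: print(b_, np.linalg.norm((b_-hub)[:2]))
print("hub-yel",np.linalg.norm((hub-yel)[:2]))
for a in (hub,ax):
    A=lambda p:np.degrees(np.arctan2(*(p-a)[1::-1])); print(A(post),A(cup),A(yel),[A(x) for x in b])
E
```

```text
post [0.6135 0.2297 0.107 ]
hub [0.6    0.1319 0.034 ]
cup [0.5828 0.0521 0.082 ]
disc [0.5943 0.1303 0.032 ]
yel [0.4515 0.101  0.048 ]
axis from post-cup [0.5964 0.131  0.0931] 0.180165350067251
[0.67638911 0.1320867  0.087     ] 0.07635386992343629
[0.52217516 0.15689112 0.087     ] 0.08177803781590277
hub-yel 0.15171810626187815
82.16402091219251 -102.18842706422768 -168.2630431420517 [np.float64(0.15296694825296422), np.float64(162.19330310443576)]
80.19418848769679 -99.80581151230326 -168.3056832510499 [np.float64(0.7614100701021667), np.float64(160.79754040463354)]
```

Emit:
{"op": "carry_out", "data": {"deltas": [[[-1.5,3.5,0],7],[[-3.5,8,0],14],[[-5.5,13,0],22],[[-8,18,0],30],[[-10,23,0],38],[[-12.2,28,0],46],[[-14.4,33,0],54],[[-16.5,38,0],62],[[-18.2,42,0],69],[[-19.3,44.4,0],73]], "hand": 1}}

```text
t: 1.8
eef_pos: [0.615, 0.2277, 0.2485]
tool_rot: [0.0, 0.996, -0.088, 0.0]
contact_force: [0.5, -0.4, -0.0]
gripper_width: 0.998
```

```bash
cat > st.py <<'E'
from m import *
def state():
    o=readout.get_obs(); w,x,y,z=o["tool_rot"]
    from scipy.spatial.transform import Rotation as R
    Rm=R.from_quat([x,y,z,w]).as_matrix()
    print("t",round(o["t"],2),"p",o["eef_pos"].round(4),"xang",round(np.degrees(np.arctan2(Rm[1,0],Rm[0,0])),1),"q",o["q"].round(2),"F",o["contact_force"].round(1),"g",round(o["gripper_width"],3))
    return o["eef_pos"],Rm
def delta(target):
    p,Rm=state(); print("delta cm",(Rm.T@(np.array(target)-p)*100).round(2))
E
python3 - <<'E'
from st import *
state()
c=get_calibration("wrist"); im=save("wrist","w1")
for s,k,_ in comps(im,(0,180,60),(5,255,255)): print("red",s,k,ray("wrist",k[::-1],.107,c).round(4))
for s,k,_ in comps(im,(22,120,90),(35,255,255)): print("yel",s,k,ray("wrist",k[::-1],.048,c).round(4))
E
```

```text
t 1.8 p [0.615  0.2277 0.2485] xang -10.1 q [-0.74  0.47  0.41  1.63 -0.2   1.09 -0.45] F [ 0.5 -0.4 -0. ] g 0.998
```

View pics/w1.png

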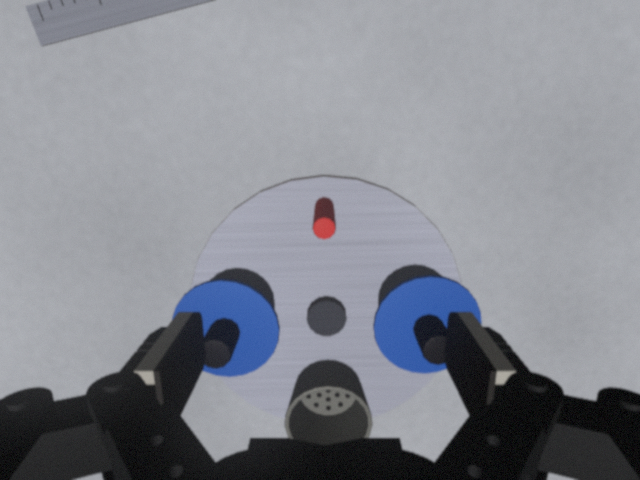

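The wrist view shows the red post top at (324,228), the hub at (326,316) and the cup rim centre near (328,418).

```bash
python3 - <<'E'
from st import *
post=ray("wrist",(228,324),.107);hub=ray("wrist",(316,326),.033); cup=ray("wrist",(416,328.5),.082)
print(post,hub,cup); ax=post+(cup-post)*100/180; print(ax,np.linalg.norm((post-cup)[:2]), np.degrees(np.arctan2(*(post-cup)[1::-1])))
delta([post[0],post[1],.087])
E
```

```text
[0.61616623 0.2257529  0.107     ] [0.59944299 0.12412322 0.033     ] [0.58896513 0.05639564 0.082     ]
[0.6010545  0.13166553 0.09311111] 0.17152778858472564 80.87544023556251
t 1.85 p [0.6166 0.2247 0.2485] xang -10.4 q [-0.74  0.47  0.42  1.63 -0.2   1.09 -0.45] F [ 1.  -3.   0.3] g 0.999
delta cm [-0.09 -0.12 16.15]
```

Emit:
{"op": "carry_out", "data": {"deltas": [[[-0.1,-0.2,3],0],[[-0.2,-0.25,7],0],[[-0.2,-0.25,11],0],[[-0.2,-0.25,14],0],[[-0.2,-0.25,15.5],0],[[-0.2,-0.25,16],0],[[-0.2,-0.25,16],0]]}}

```text
t: 2.72
eef_pos: [0.6158, 0.2276, 0.0892]
tool_rot: [0.001, 0.996, -0.09, 0.001]
contact_force: [0.1, -0.0, -0.7]
gripper_width: 0.998
```

Emit:
{"op": "carry_out", "data": {"deltas": [[[0,0,0],0],[[0,0,0],0],[[0,0,0],0],[[0,0,0],0],[[0,0,0],0],[[0,0,0],0]], "hand": 0, "newtons": 25}}

```text
t: 3.48
eef_pos: [0.6158, 0.2277, 0.0895]
tool_rot: [0.001, 0.996, -0.09, 0.001]
contact_force: [-0.9, -0.8, 3.9]
gripper_width: 0.181
```

```bash
python3 - <<'E'
from st import *
p,Rm=state()
# arc targets about the axis in tool axes
for ax in ([.5975,.1305],):
  r=p[:2]-ax; print(np.linalg.norm(r),np.degrees(np.arctan2(r[1],r[0])))
  u=r/np.linalg.norm(r)*.1; c=p[:2]-u   # keep 100 mm radius
  for a in (-8,-16,-24,-32,-40,-48,-56,-64,-69):
    t=np.radians(a); q=np.array([u[0]*np.cos(t)-u[1]*np.sin(t),u[0]*np.sin(t)+u[1]*np.cos(t)])-u
    print(a,(Rm.T@[q[0],q[1],0]*100).round(2))
E
```

```text
t 3.48 p [0.6158 0.2277 0.0895] xang -10.4 q [-0.7   0.64  0.35  1.74 -0.28  0.8  -0.39] F [-0.9 -0.8  3.9] g 0.181
0.09890457757202385 79.35377602443364
-8 [1.39 0.1  0.  ]
-16 [2.75 0.4  0.01]
-24 [4.06 0.88 0.01]
-32 [5.29 1.55 0.02]
-40 [6.42 2.37 0.02]
-48 [7.42 3.35 0.03]
-56 [8.27 4.45 0.03]
-64 [8.96 5.66 0.03]
-69 [9.3  6.46 0.03]
```

Emit:
{"op": "carry_out", "data": {"deltas": [[[0.7,0.03,0],4],[[1.39,0.1,0],8],[[2.08,0.23,0],12],[[2.75,0.4,0],16],[[3.4,0.62,0],20],[[4.06,0.88,0],24],[[4.7,1.2,0],28],[[5.29,1.55,0],32],[[5.29,1.55,0],32],[[5.29,1.55,0],32]]}}

```text
t: 4.72
eef_pos: [0.6654, 0.2035, 0.0896]
tool_rot: [-0.0, 0.933, -0.361, 0.002]
contact_force: [2.3, 1.8, -2.5]
gripper_width: 0.18
```

```bash
python3 - <<'E'
from st import *
p,Rm=state(); c=get_calibration("top")
im=save("top","top2")
for s,k,_ in comps(im,(100,120,50),(125,255,255)): print("blue",s,k,ray("top",k[::-1],.087).round(4))
for s,k,_ in comps(im,(22,120,90),(35,255,255)): print("yel",s,k,ray("top",k[::-1],.048).round(4))
E
```

```text
t 4.72 p [0.6654 0.2035 0.0896] xang -42.3 q [-0.71  0.73  0.49  1.65 -0.42  0.87 -0.8 ] F [ 2.3  1.8 -2.5] g 0.18
blue [253, 187, 34, 33, 771] [269.8 203. ] [0.6642 0.0883 0.087 ]
blue [207, 231, 34, 34, 814] [223.7 248.2] [0.5483 0.1937 0.087 ]
blue [383, 273, 33, 33, 767] [398.7 289.1] [ 0.4605 -0.225   0.087 ]
yel [255, 284, 15, 16, 148] [262.2 291.7] [0.451  0.1005 0.048 ]
```

```bash
python3 - <<'E'
from st import *
from scipy.optimize import least_squares
B=np.array([[.6764,.1321],[.5222,.1569],[.6642,.0883],[.5483,.1937]]);P=np.array([[.6158,.2277],[.6654,.2035]])
for use in (0,1):
  f=lambda c:np.r_[np.hypot(*(B-c).T)-.08,(np.hypot(*(P-c).T)-.1)*use]
  s=least_squares(f,[.6,.13]); c=s.x; print(c,s.fun.round(4))
A=lambda q:np.degrees(np.arctan2(q[1]-c[1],q[0]-c[0]))
print([A(q) for q in B],[A(q) for q in P],"pointer",A([.4512,.1008]), np.hypot(*(c-[.4512,.1008])))
a=np.radians(A([.4512,.1008])+180); t=np.r_[c+.1*np.array([np.cos(a),np.sin(a)]),.0896]; print(np.degrees(a),t)
p,Rm=state(); a0=np.radians(A(P[1]))
for k in np.linspace(0,1,6)[1:]:
  b=a0+(a-2*np.pi-a0 if a>np.pi else a-a0)*k; q=c+.1*np.array([np.cos(b),np.sin(b)])-p[:2]; print(round(np.degrees(a0-b),1),(Rm.T@[*q,0]*100).round(2))
E
```

```text
[0.59669905 0.13006917] [-0.0003 -0.0008 -0.0006 -0.0001 -0.      0.    ]
[0.59677651 0.13004564] [-0.0004 -0.0007 -0.0007  0.     -0.0005  0.0005]
[np.float64(1.4779565359784723), np.float64(160.19648642130724), np.float64(-31.76395606564477), np.float64(127.29138583461219)] [np.float64(78.9765904791081), np.float64(46.94739445820981)] pointer -168.6407505617935 0.14848510495678235
11.35924943820649 [0.69481766 0.14974165 0.0896    ]
t 4.78 p [0.6653 0.2036 0.0896] xang -42.3 q [-0.71  0.73  0.49  1.65 -0.42  0.87 -0.8 ] F [ 3.2  2.1 -2.8] g 0.18
7.1 [1.25 0.15 0.  ]
14.2 [2.47 0.4  0.01]
21.4 [3.64 0.79 0.01]
28.5 [4.76 1.33 0.01]
35.6 [5.8  2.   0.02]
```

Emit:
{"op": "carry_out", "data": {"deltas": [[[0.6,0.05,0],4],[[1.25,0.15,0],7],[[1.86,0.26,0],11],[[2.47,0.4,0],14],[[3.05,0.58,0],18],[[3.64,0.79,0],21],[[4.2,1.05,0],25],[[4.76,1.33,0],28],[[5.8,2.0,0],34],[[5.8,2.0,0],34]]}}

```text
t: 6.02
eef_pos: [0.6957, 0.1487, 0.0896]
tool_rot: [-0.001, 0.786, -0.618, 0.003]
contact_force: [4.7, 0.5, -4.1]
gripper_width: 0.181
```

```bash
python3 - <<'E'
from st import *
p,Rm=state()
im=save("top","top3"); c=np.array([.59675,.13005])
A=lambda q:np.degrees(np.arctan2(q[1]-c[1],q[0]-c[0]))
l=[]
for s,k,_ in comps(im,(100,120,50),(125,255,255)): 
  q=ray("top",k[::-1],.087); print("blue",s,q.round(4)); l.append(A(q))
print(l,A(p),"mean of covers",(l[0]+l[1])/2)
cv2.imwrite("pics/crop3.png",cv2.resize(im[170:310,190:320][:,:,::-1],None,fx=4,fy=4,interpolation=cv2.INTER_CUBIC))
E
```

```text
t 6.03 p [0.6957 0.1487 0.0896] xang -76.4 q [-0.7   0.79  0.63  1.61 -0.55  0.92 -1.21] F [ 4.7  0.5 -4.1] g 0.181
blue [266, 203, 34, 33, 778] [0.625  0.0564 0.087 ]
blue [204, 212, 31, 33, 650] [0.5936 0.2037 0.087 ]
blue [383, 273, 33, 33, 763] [ 0.4603 -0.225   0.087 ]
[np.float64(-69.02663104280587), np.float64(92.45078200071129), np.float64(-111.02427171171021)] 10.67796340513532 mean of covers 11.712075478952706
```

View pics/crop3.png

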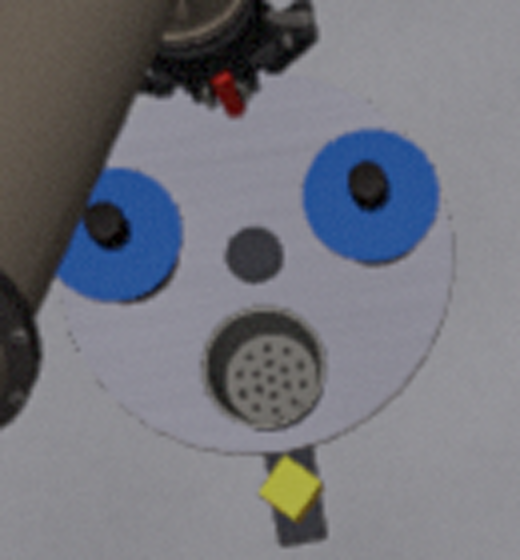

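Cup rim centre (about (264,368) in the crop) lines up between the hub and the yellow pointer; the angles agree within 1°. I'll release and lift.

Emit:
{"op": "carry_out", "data": {"deltas": [[[0,0,0],0],[[0,0,0],0],[[0,0,0],0],[[0,0,0],0],[[0,0,-2],0],[[0,0,-6],0],[[0,0,-11],0],[[0,0,-15],0],[[0,0,-17],0]], "hand": 1}}

```text
t: 7.2
eef_pos: [0.6957, 0.1487, 0.2636]
tool_rot: [-0.003, 0.786, -0.618, 0.004]
contact_force: [-0.4, -0.4, -0.2]
gripper_width: 0.998
```

```bash
python3 - <<'E'
from st import *
print("cup", ray("top",(261.6,255.6),.082), "load", np.array([.59675,.13005])+.08*np.array([np.cos(np.radians(191.4)),np.sin(np.radians(191.4))]))
im=read_camera("top"); c=np.array([.59675,.13005])
for s,k,_ in comps(im,(100,120,50),(125,255,255)): 
  q=ray("top",k[::-1],.011 if k[0]>350 else .087); print("blue",s,q.round(4),np.degrees(np.arctan2(q[1]-c[1],q[0]-c[0])))
delta([.47,-.236,.24])
E
```

```text
cup [0.51858744 0.11617891 0.082     ] load [0.51832831 0.11423741]
blue [266, 203, 34, 33, 776] [0.6252 0.0564 0.087 ] -68.85353092523495
blue [202, 212, 33, 33, 787] [0.5962 0.2097 0.087 ] 90.40463274463455
blue [383, 273, 33, 33, 766] [ 0.4711 -0.2369  0.011 ] -108.9070498116949
t 7.25 p [0.6963 0.1489 0.265 ] xang -76.3 q [-0.77  0.62  0.74  1.48 -0.43  1.2  -1.29] F [ 1.4 -0.7  2. ] g 1.0
delta cm [32.03 31.13  2.25]
```

Emit:
{"op": "carry_out", "data": {"deltas": [[[2,2,0],0],[[5.5,5.3,0.2],0],[[9.2,9,0.5],0],[[13,12.7,1],0],[[17,16.5,1.3],0],[[21,20.4,1.7],0],[[25,24.3,2],0],[[28.5,27.7,2.2],0],[[31,30.1,2.2],0],[[32,31.1,2.2],0]]}}

```text
t: 8.5
eef_pos: [0.4685, -0.2371, 0.2399]
tool_rot: [-0.003, 0.785, -0.619, 0.004]
contact_force: [0.3, 0.3, -0.5]
gripper_width: 0.999
```

Emit:
{"op": "carry_out", "data": {"deltas": [[[0,0,0],0],[[0,0,0],0]]}}

```text
t: 8.75
eef_pos: [0.4693, -0.2357, 0.2396]
tool_rot: [-0.003, 0.786, -0.618, 0.004]
contact_force: [0.1, 0.2, -0.3]
gripper_width: 0.999
```

```bash
python3 - <<'E'
from st import *
c=get_calibration("wrist"); im=save("wrist","w4"); print(models.spot_in("knob_top","wrist")[:2])
for s,k,_ in comps(im,(95,100,40),(130,255,255),200): print("blue",s,k,ray("wrist",k[::-1],.011,c).round(4))
for r in models.spot_in("knob_top","wrist")[:2]: print(ray("wrist",r["centre"],.03,c))
delta([.471,-.237,.03])
E
```

```text
[{'centre': [205.7, 324.5], 'score': 0.68}]
blue [281, 157, 94, 93, 6209] [327.8 202.3] [ 0.4739 -0.239   0.011 ]
[ 0.47394807 -0.23600146  0.03      ]
t 8.9 p [ 0.4693 -0.2359  0.2398] xang -76.3 q [-0.36  0.31  0.87  1.97 -0.29  0.98 -0.68] F [-0.2 -0.2 -0.1] g 1.004
delta cm [ 0.1   0.07 20.98]
```

View pics/w4.png

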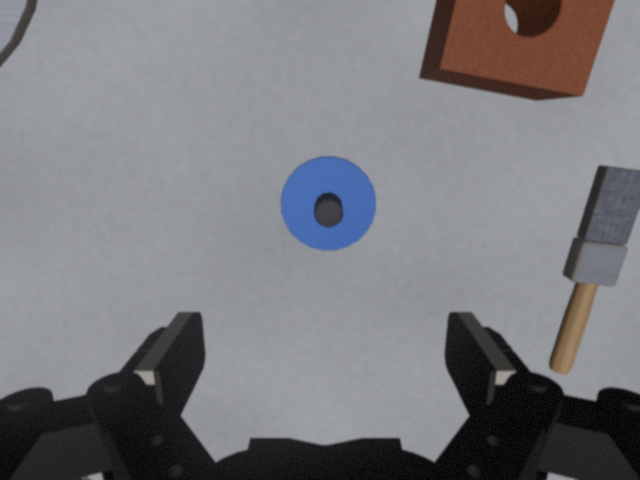

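The cover is at (328,203) and the knob top at (328,209). Both put it within 4 mm of the plan, with the brick and brush clear.

Emit:
{"op": "carry_out", "data": {"deltas": [[[0.1,-0.1,3],0],[[0.2,-0.2,8],0],[[0.3,-0.25,13],0],[[0.3,-0.25,17],0],[[0.3,-0.25,19],0],[[0.3,-0.25,20.2],0],[[0.3,-0.25,20.6],0],[[0.3,-0.25,20.6],0]]}}

```text
t: 9.9
eef_pos: [0.4752, -0.2384, 0.0346]
tool_rot: [-0.003, 0.786, -0.618, 0.005]
contact_force: [0.2, -0.5, 0.8]
gripper_width: 0.999
```

Emit:
{"op": "carry_out", "data": {"deltas": [[[0,0,0],0],[[0,0,0],0],[[0,0,0],0],[[0,0,0],0],[[0,0,0],0],[[0,0,0],0]], "hand": 0, "newtons": 45}}

```text
t: 10.65
eef_pos: [0.4754, -0.2384, 0.035]
tool_rot: [-0.004, 0.786, -0.618, 0.005]
contact_force: [-0.5, 0.6, 5.3]
gripper_width: 0.267
```

Emit:
{"op": "carry_out", "data": {"deltas": [[[0,0,-0.5],0],[[0,0,-2],0],[[0,0,-5],0],[[0,0,-9],0],[[0,0,-13],0],[[0,0,-16],0],[[0,0,-17],0],[[0,0,-17],0]]}}

```text
t: 11.65
eef_pos: [0.4733, -0.2382, 0.2051]
tool_rot: [-0.004, 0.786, -0.618, 0.005]
contact_force: [0.4, 0.3, -2.0]
gripper_width: 0.264
```

```bash
python3 - <<'E'
from st import *
im=read_camera("side")
cv2.imwrite("pics/s5.png",cv2.resize(im[140:400,180:480][:,:,::-1],None,fx=2.3,fy=2.3,interpolation=cv2.INTER_CUBIC))
w=read_camera("wrist"); 
for s,k,_ in comps(w,(95,100,40),(130,255,255),200): print("blue",s,k)
delta([.5183,.1145,.204])
E
```

```text
blue [221, 215, 207, 139, 17853] [324.  276.8]
blue [288, 373, 74, 31, 1198] [324.8 392.6]
t 11.75 p [ 0.4727 -0.2379  0.2039] xang -76.3 q [-0.32  0.38  0.85  2.   -0.36  0.91 -0.62] F [-0.   0.6 -1.7] g 0.265
delta cm [-33.16 -12.76   0.06]
```

View pics/s5.png

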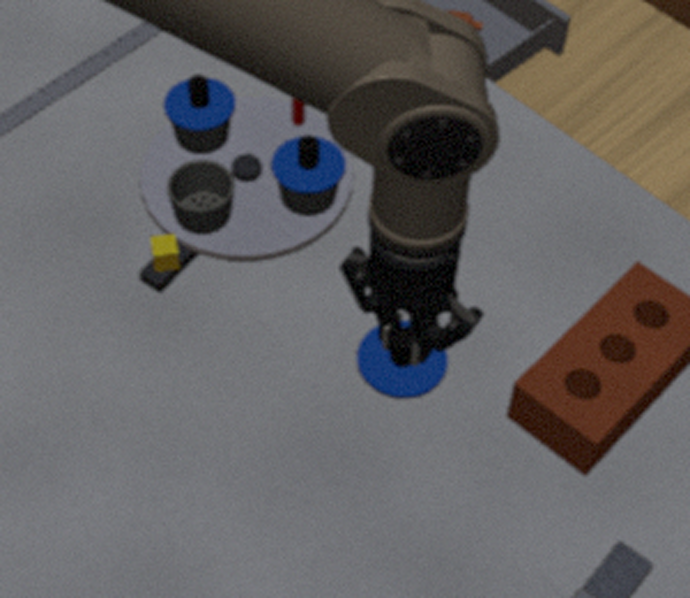

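The cover is held, and the carousel stands with the cup at the pointer. I'll move to a view point 8 cm short of the cup to measure both the cup and the held cover.

Emit:
{"op": "carry_out", "data": {"deltas": [[[-2,-0.4,0],0],[[-5.5,-0.9,0],0],[[-9.5,-1.5,0],0],[[-13.5,-2,0],0],[[-17.5,-2.6,0],0],[[-21.5,-3.2,0],0],[[-25.5,-3.8,0],0],[[-29.5,-4.3,0],0],[[-32.2,-4.7,0],0],[[-33.2,-4.8,0],0]]}}

```text
t: 13.0
eef_pos: [0.44, 0.0973, 0.2029]
tool_rot: [-0.002, 0.787, -0.617, 0.004]
contact_force: [0.0, -0.2, -1.6]
gripper_width: 0.265
```

Emit:
{"op": "carry_out", "data": {"deltas": [[[0,0,0],0],[[0,0,0],0],[[0,0,0],0]]}}

```text
t: 13.38
eef_pos: [0.4401, 0.0961, 0.2028]
tool_rot: [-0.002, 0.786, -0.618, 0.004]
contact_force: [-0.0, -0.3, -1.0]
gripper_width: 0.265
```

```bash
python3 - <<'E'
from st import *
from scipy.optimize import least_squares
p,Rm=state(); c=get_calibration("wrist"); w=save("wrist","w6")
th=np.linspace(0,2*np.pi,181)
for s,k,m in comps(w,(95,100,40),(130,255,255),1500):
  print("blue",s,k)
  if s[1]>150 and s[2]>180:
    def ext(d):
      P=[proj("wrist",p+Rm@np.array([d[0]+.042*np.cos(t),d[1]+.042*np.sin(t),d[2]]),c) for t in th]
      u,v=np.array(P).T; return np.array([u.min()-s[0],u.max()-(s[0]+s[2]),v.min()-s[1]])
    r=least_squares(lambda d:ext([d[0],d[1],d[2]]),[0,0,.024],diff_step=1e-3); print("cover in tool (x,y,z flange top)",r.x.round(4),r.fun.round(2))
    r=least_squares(lambda d:ext([d[0],d[1],.024]),[0,0],diff_step=1e-3,x_scale=.001); print(" fixed z",r.x.round(4),r.fun.round(2))
print(models.spot_in("cup_mouth","wrist")[:2], "expected cup px",proj("wrist",[.5185,.115,.082],c))
for a in ([.5185,.115,.082],):
  P=np.array([proj("wrist",np.array(a)+[.038*np.cos(t),.038*np.sin(t),0],c) for t in th]); 
  im=w[:,:,::-1].copy(); cv2.polylines(im,[P.round().astype(int)],True,(0,255,0),1); cv2.imwrite("pics/w6o.png",im)
E
```

```text
t 13.38 p [0.4401 0.0961 0.2028] xang -76.3 q [-1.09  0.2   0.84  2.16 -0.19  0.85 -1.47] F [-0.  -0.3 -1. ] g 0.265
blue [221, 215, 207, 139, 18107] [324.2 277.6]
cover in tool (x,y,z flange top) [0.001  0.0049 0.0273] [-0.  0.  0.]
 fixed z [0.001  0.0043] [-2.14  2.14  0.3 ]
[] expected cup px (np.float64(322.5238517451804), np.float64(103.9112955860993))
```

View pics/w6o.png

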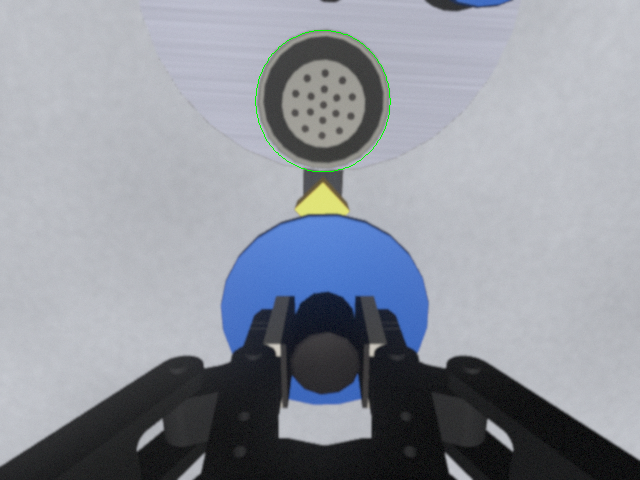

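The green overlay of the predicted rim matches the cup at (323,101). The held flange centre is about 4 mm off the TCP along tool y, which I'll correct for.

Emit:
{"op": "carry_out", "data": {"deltas": [[[0,-2,0],0],[[0,-5,0],0],[[0,-7.5,0],0],[[0,-8.5,0.5],0],[[0,-8.5,3],0],[[0,-8.5,5.5],0],[[0,-8.5,7],0],[[0,-8.5,7.6],0],[[0,-8.5,7.6],0],[[0,-8.5,7.6],0]]}}

```text
t: 14.72
eef_pos: [0.5239, 0.1168, 0.1284]
tool_rot: [-0.003, 0.787, -0.617, 0.004]
contact_force: [0.3, -1.0, -0.7]
gripper_width: 0.267
```

```bash
python3 - <<'E'
from st import *
p,Rm=state()
print("cover centre xy", (p+Rm@np.array([.0005,.004,.035])).round(4))
a=read_camera("side"); b=read_camera("top")
A=cv2.resize(a[180:280,210:340][:,:,::-1],None,fx=4,fy=4,interpolation=cv2.INTER_CUBIC)
B=cv2.resize(b[200:300,200:290][:,:,::-1],None,fx=4,fy=4,interpolation=cv2.INTER_CUBIC)
c=get_calibration("side"); print(c["world_from_camera"])
cv2.imwrite("pics/s7.png",A[:400])
E
```

```text
t 14.72 p [0.5239 0.1168 0.1284] xang -76.3 q [-0.88  0.48  0.7   2.03 -0.44  0.76 -1.24] F [ 0.3 -1.  -0.7] g 0.267
cover centre xy [0.5205 0.1153 0.0933]
[[ 0.73315583 -0.52558745  0.43155575 -0.06862195]
 [-0.68001535 -0.57391186  0.4562941  -0.68332913]
 [ 0.00785251 -0.62799922 -0.77817435  1.21711797]
 [ 0.          0.          0.          1.        ]]
```

View pics/s7.png

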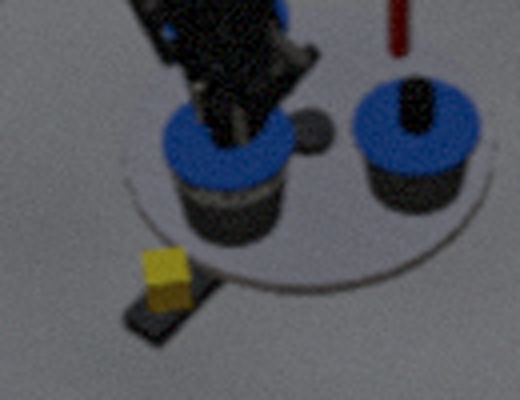

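The cover hangs centred just over the cup. Lowering slowly with a 1.5 mm correction.

Emit:
{"op": "carry_out", "data": {"deltas": [[[0,0.15,0.2],0],[[0,0.15,0.4],0],[[0,0.15,0.7],0],[[0,0.15,0.9],0],[[0,0.15,1.1],0],[[0,0.15,1.3],0],[[0,0.15,1.45],0],[[0,0.15,1.6],0],[[0,0.15,1.6],0]]}}

```text
t: 15.95
eef_pos: [0.5225, 0.1164, 0.1122]
tool_rot: [-0.003, 0.787, -0.617, 0.004]
contact_force: [-0.3, 0.5, -2.1]
gripper_width: 0.268
```

Emit:
{"op": "carry_out", "data": {"deltas": [[[0,0,0.05],0],[[0,0,0.1],0],[[0,0,0.15],0],[[0,0,0.2],0],[[0,0,0.2],0]]}}

```text
t: 16.58
eef_pos: [0.5226, 0.1164, 0.1113]
tool_rot: [-0.003, 0.787, -0.618, 0.003]
contact_force: [-4.5, -0.7, 13.9]
gripper_width: 0.262
```

Contact came at z = 0.1113, where the seated height should be 0.111. Releasing and lifting.

Emit:
{"op": "carry_out", "data": {"deltas": [[[0,0,-0.05],0],[[0,0,-0.05],0],[[0,0,-0.05],0],[[0,0,-0.05],0],[[0,0,-0.05],0],[[0,0,-2],0],[[0,0,-5],0],[[0,0,-9],0],[[0,0,-13],0],[[0,0,-15],0]], "hand": 1}}

```text
t: 17.82
eef_pos: [0.5221, 0.1159, 0.2647]
tool_rot: [-0.005, 0.786, -0.618, 0.004]
contact_force: [-0.3, 0.3, -0.6]
gripper_width: 1.003
```

Emit:
{"op": "carry_out", "data": {"deltas": [[[0,3,0],0],[[0,7,0],0],[[0,8,0],0],[[0,8,0],0]]}}

```text
t: 18.32
eef_pos: [0.4445, 0.0972, 0.2644]
tool_rot: [-0.006, 0.786, -0.618, 0.004]
contact_force: [-0.4, -0.1, 0.4]
gripper_width: 0.998
```

```bash
python3 - <<'E'
from st import *
state(); c=get_calibration("wrist"); w=save("wrist","w8"); t=read_camera("top"); s_=read_camera("side")
for cam,im in (("wrist",w),("top",t)):
  for s,k,_ in comps(im,(95,100,40),(130,255,255),300): print(cam,s,k,ray(cam,(s[1]+s[3]/2-.5,s[0]+s[2]/2-.5),.087,c if cam=="wrist" else None).round(4))
A=cv2.resize(s_[170:290,210:360][:,:,::-1],None,fx=3,fy=3,interpolation=cv2.INTER_CUBIC)
B=cv2.resize(w[:,:,::-1],(480,360)); cv2.imwrite("pics/f8.png",np.vstack([np.hstack([A,np.zeros((360,0,3),np.uint8)])[:, :300],])if 0 else np.hstack([A[:, :320],B]))
E
```

```text
t 18.32 p [0.4445 0.0972 0.2644] xang -76.3 q [-1.17  0.08  0.89  2.09 -0.08  0.99 -1.58] F [-0.4 -0.1  0.4] g 0.998
wrist [165, 0, 99, 27, 1854] [215.1  10.3] [0.5643 0.2008 0.087 ]
wrist [394, 0, 114, 41, 3376] [448.8  16.2] [0.5973 0.0478 0.087 ]
wrist [266, 52, 118, 124, 10366] [324.7 112.9] [0.52   0.1149 0.087 ]
top [266, 202, 34, 34, 810] [282.3 218.6] [0.6258 0.0557 0.087 ]
```

View pics/f8.png

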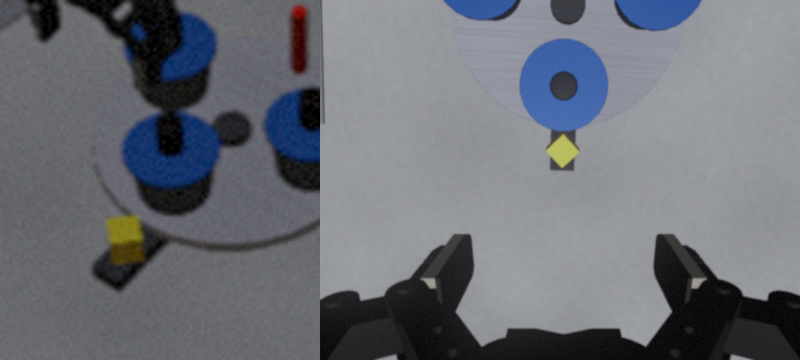

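The cover sits level like the two closed cups, about 1.5 mm from the measured cup centre, in line with the hub and pointer, and the robot is clear.

```bash
python3 -c "
from station import bot; print(bot.hand_in())"
```

```text
the job is handed in; nothing more can be done
None
```

I turned the carousel about 68° clockwise by pinching the red post, then set the loose blue cover gently on the open cup. I backed the gripper clear and handed the job in at about 18.5 s. The hand-in reported no verdict.

**Cup position:** after the turn, the top camera put the cup about 2 mm from the loading point. The wrist view agreed when I drew the predicted rim over it.

**Seating:** contact came at a tool height of 0.1113 m, against 0.111 m predicted for fully home, with about 14 N on the wrist.

**After release:** the wrist camera put the cover about 1.5 mm from the cup centre. It looks as level as the two covers that were already fitted, and the cup is still in line with the pointer.

**Bystanders:** the arm kept well away from the brick, ruler and brush. I did not measure their positions again at the end.

**Disagreements:** these were small next to the limits.
- The first wrist measurement of the distance from post to cup came out 8 mm short, because the cup was partly hidden. I kept the top-camera values instead.
- The post and cover measurements of the carousel angle differed by about 1°.
- In the last top picture only one blue cover was picked out by colour. I take the arm to have hidden the others, but did not check, so the final check rests on the wrist and side views.

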